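# Snap a new fuse into the lasting machine's control box and start it

## Task

The lasting machine has burnt out its fuse. Take the good fuse (white body with green bands, not the blackened one), press it squarely down between the two brass spring clips of the teal control box until both clips snap over its ends and it sits fully home on its contacts, let go, and only then press the green start button all the way down. Push gently: the ceramic cracks if it is forced hard against the holder; and leave everything else on the bench as it lies.

Things in the scene. Friction and masses are not known exactly. Their poses are not given: they have to be found in the camera images.
- fuse_mid (a point): Centre of the good fuse, loose, about 0.2 kg, lying flat on the bench: white ceramic square body 30 mm wide (its x), 50 mm long (its y), 34 mm tall (z up), a green band round each end of the body, and a copper contact end standing out at +y and -y: 80 mm long overall. The centre is 17 mm above the bench. It may be fitted either way round.
- fuse_end (a point): Middle of the end face of the good fuse's +y contact end (the -y end is alike), 40 mm from its centre. A contact end is 22 mm wide and 23 mm tall, 11.5 mm below to 11.5 mm above the centre. Its lower edge is chamfered: 36 mm from the centre at its underside, 40 mm from 7.5 mm above its underside upward; its upper edge is chamfered 3 x 3 mm.
- blown_mid (a point): Centre of the burnt-out fuse: same shape and sizes as the good one, but its body and bands are blackened. Not to be used or moved.
- seat (a point): Point fixed to the teal control box (steel, 200 x 290 mm, 30 mm tall, fixed to the bench), 67.5 mm above the bench: the fuse's centre when home in a holder of nominal height. The holder is shimmed by an unknown amount, so the true home is up to 5 mm higher or lower than this point; sideways it is true. Its y axis runs from clip to clip, z is up.
- holder_plus (a point): Point on the control box 43 mm from the seat along its +y, at the same nominal height: where the brass leaf clip stands; another mirrors it at -y. Each clip is 18 mm wide, hinged at its foot, sprung inward, with a round nose (radius 3 mm) 12 mm above the fuse's home centre, its inner face at rest 36.6 mm from the seat along y. Above it a lip flares out at 30 degrees from upright, up to 27 mm above.
- holder_minus (a point): The same point at -y. The clips push back 1.15 N per mm. Pressing the fuse: the push rises to 8 to 16 N as the lower chamfers wedge both noses out 3.4 mm (from about 24 mm above true home), eases to 3 to 5 N as the ends slide by, then about 3 mm above home drops below zero as the noses snap over the upper chamfers; then rigid feet. The ceramic cracks above 32 N between fuse and box.
- pin (a joint): Travel, m, of the red fuse-present pin (8 mm across) that stands up from the middle of the holder's black base plate under the fuse: 0 with no fuse, 0.004 with the fuse fully home on the two rigid copper feet under its contact ends (feet tops 11.5 mm, base plate 23.5 mm below the fuse's centre). Sprung, below 1 N.
- start_top (a point): Centre of the top face of the green round start button on the control box (28 mm diameter, steel collar 44 mm across and 12 mm tall); its top stands 48 mm above the bench.
- start (a joint): Travel of the start button, m: 0 at rest, 0.006 fully down (needs about 5 N there); it springs back.
- last: Wooden shoe last, about 250 x 85 mm, 60 mm tall, a bystander; origin under its middle.
- hammer: Hammer lying on the bench, a bystander.
- gluejar: Closed amber glass jar, 64 mm across and 90 mm tall, a bystander; origin at its underside.
- insoles: Stack of five pinkish insole boards, about 210 x 76 mm, 20 mm tall, a bystander; origin at its underside.
- driver: Screwdriver lying on the bench, a bystander.
- tackcup: Open steel cup, 70 mm across and 50 mm tall, a bystander; origin at its underside.
Not all that is in view belongs to the job. Leave any pink, purple or red look-alike of the part that bears fuse_mid alone.

How it is judged:
By the outcome, as a careful person would: the job done as asked, in the order asked, and still so for the second after the job is handed in, with the robot touching nothing.
It also fails if it takes over 72 s, if anything falls off the work surface, if the arm or the gripper's body presses on something with over 40 N, if the wrist force passes 120 N, or if a joint passes its speed limit or range.

## Robot

A 7-joint arm with a two-finger parallel gripper is mounted at the origin on the work surface. World frame = base frame: x ahead of the robot, y to its left, z up, the work surface at z = 0. Lengths are in mm, angles in rad, forces in N, time in s.
With the tool pointing down it reaches from about 400 to 850 mm from the base axis. Payload 10.4 kg.
Tool frame: the origin (TCP) lies midway between the tips of the shut fingers; the grasp point (between the pads) lies 19 mm behind it; z points along the fingers, x is the direction in which the jaws open and shut, and the axes are right-handed (so a half turn about z gives the same grasp; the last joint's range is limited). The gripper opens to 87 mm and grips with 3 to 60 N. Pads are 19 mm wide; open, the fingers measure 117 mm over their backs; the gripper's body (75 mm by 190 mm) begins 51 mm behind the grasp point.
Start: joints at [-1.188, 0.332, -0.065, 1.46, 0.022, 1.35, -0.088], TCP at [246.711, 574.27, 222.576] pointing down, gripper open.
Joint ranges: [-2.6, 2.6], [-0.5, 2.12], [-1.47, 1.34], [0.16, 2.42], [-1.27, 4.41], [0.06, 2.06], [-2.6, 2.6]. Speed limits (rad/s): [2.22, 2.22, 2.79, 2.79, 3.14, 3.14, 3.14].

## Interface

Orientations are given as a unit quaternion [w, x, y, z].
In Python, from plant import status, read_camera, camera_params, workorder gives the robot as it stands.
- The arm moves only by the tool move_arm, never from a script. Its argument "steps" is a list of rows, each a list of 3 entries, a list of its own where there are three numbers: the shift along the tool's x, y, z each as a share of 0.25 m, from -1 to 1, then the turn, a rotation vector about the tool's x, y, z each as a share of 180 degrees, from -1 to 1, then the closure, from -1 (fully open) to 1 (shut). A call has exactly 5 rows; each row is the pose to reach, as a shift and turn from the pose measured when the call began, along the tool's axes at that moment, turning the shorter way round; what a row does not reach only later rows make up. A row lasts 1/10 s, in which the tool goes at most 50 mm and 8.59 degrees, less where a joint would pass 70% of its speed; a pose out of reach is approached as far as the arm can. A call with a number of a shift or a turn outside -1 to 1 is refused whole. A call with a gripper value outside its range is refused whole. The fingers move at their own pace and stop on an object; "grip_force" is the grip in N (left out, the last holds). Time passes only in rows, so rows that repeat a pose let the fingers close, or fill a call up. It gives the time, the measured TCP pose, the force and the opening at its end, in the units of the state.
- status.read_state(): the state, without advancing time (a new reading comes with each control period).
- read_camera(name): name is "scene" or "top" or "wrist"; returns the picture (400x640x3 uint8, red, green, blue); there is no depth.
- camera_params(name): a dict with "mtx" (3x3 intrinsics, pixels), "R" (3x3) and "t" (3): a world point X has camera coordinates R X + t; the wrist camera has in their place "hand_eye" (4x4, takes a point from camera to tool coordinates, whose origin is the TCP and whose axes are the tool frame's). Camera axes: x right, y down, z forward; pixel columns grow to the right and rows downward; lengths in mm; the calibration is good to about 2 mm. A picture is of the moment at which its call begins: read the wrist's pose just before it. camera_params takes no time and is no camera call.
- workorder.close_job(): hands the job in, once; it reports no verdict.
The state is a dict: "time_s": time; "joint_pos": joint angles; "joint_vel": joint speeds; "joint_efforts": joint torques, N m; "tool_pos": TCP position; "tcp_rot": TCP orientation; "contact_force": force on the tool from outside, world axes, zero at the start; "wrist_torque": the same for the moment, N m; "width": opening from 0.0 (shut) to 1.0 (fully open).
Only numpy, scipy, OpenCV 4.12 (cv2) and the standard library are available. Lean on these libraries where they do the work, as an engineer would, in place of code of your own. Each camera call takes 0.05 s, during which the arm holds its last target. There are 200 camera calls.

## Working session

There is one attempt and no reset: what is moved stays moved. The work goes in short steps, Python scripts to look and compute and a tool call to move; the robot and the scene stay as the last step left them, time stands still between calls to the robot, and variables do not carry over. Pictures are saved under pics/ and viewed, about 8 in all and at most 12, crops included, and the job is handed in when it is done.

Besides the shell and the picture viewer there is one more tool, called after "Request:" as name(argument=value, ...), one argument or row to a line, values as JSON. move_arm: Moves the arm, as the interface text tells. Shift numbers are shares of 0.25 m and turn numbers shares of 180 degrees, none past 1 either way. Its arguments: {"type":"object","properties":{"steps":{"type":"array","items":{"type":"array"}},"grip_force":{"type":"number"}},"required":["steps"]}

```bash
mkdir -p pics; python3 - <<'E'
from plant import status, read_camera, camera_params
import cv2,numpy as np
print(status.read_state())
for n in("scene","top"):
    im=read_camera(n); cv2.imwrite(f"pics/{n}0.png",im[:,:,::-1]); p=camera_params(n)
    print(n,{k:np.round(v,4).tolist() for k,v in p.items()}, 'C',-np.array(p['R']).T@p['t'])
print(camera_params("wrist"))
E
```

```text
{'time_s': 0.0, 'joint_pos': array([-1.18761114,  0.33284596, -0.06473578,  1.46092801,  0.0216125 ,
        1.34990365, -0.0885168 ]), 'joint_vel': array([-0.00109235,  0.00109764, -0.00036816, -0.00195043, -0.00111953,
       -0.00092144, -0.00055514]), 'joint_efforts': array([ 5.11247581e-04, -6.23234439e+01,  2.55305367e-02, -3.89919055e+01,
       -6.12197863e-02,  3.91158764e-02,  1.22303209e-04]), 'tool_pos': array([246.55094934, 573.89804181, 221.77657212]), 'tcp_rot': array([ 4.08857451e-04,  8.35075580e-01,  5.50134796e-01, -5.61200658e-04]), 'contact_force': array([-0.03838446,  0.63176324,  0.0950269 ]), 'wrist_torque': array([-0.01215901,  0.00685009, -0.03692327]), 'width': 1.001342982010329}
scene {'mtx': [[516.1038, 0.0, 317.0908], [0.0, 516.1038, 202.9461], [0.0, 0.0, 1.0]], 'R': [[0.1532, 0.988, 0.0209], [0.6779, -0.0896, -0.7297], [-0.719, 0.1259, -0.6835]], 't': [-61.828, -308.3068, 2125.2403]} C [1746.59708204 -234.21197867 1228.84727416]
top {'mtx': [[508.1558, 0.0, 328.5004], [0.0, 508.1558, 205.1266], [0.0, 0.0, 1.0]], 'R': [[-0.0065, -0.9999, -0.0079], [-0.9989, 0.0069, -0.0456], [0.0456, 0.0076, -0.9989]], 't': [-9.7124, 527.664, 1525.327]} C [ 457.45831742  -24.93369089 1547.66155096]
{'mtx': array([[306.43840293,   0.        , 318.01931186],
       [  0.        , 306.43840293, 200.76906618],
       [  0.        ,   0.        ,   1.        ]]), 'hand_eye': array([[ 9.99999208e-01, -4.52467624e-04,  1.17451230e-03,
         7.38969049e-01],
       [ 1.48271765e-04,  9.69001250e-01,  2.47055774e-01,
        -6.74550388e+01],
       [-1.24988863e-03, -2.47055404e-01,  9.69000550e-01,
        -1.63242487e+02],
       [ 0.00000000e+00,  0.00000000e+00,  0.00000000e+00,
         1.00000000e+00]])}
```

View pics/top0.png

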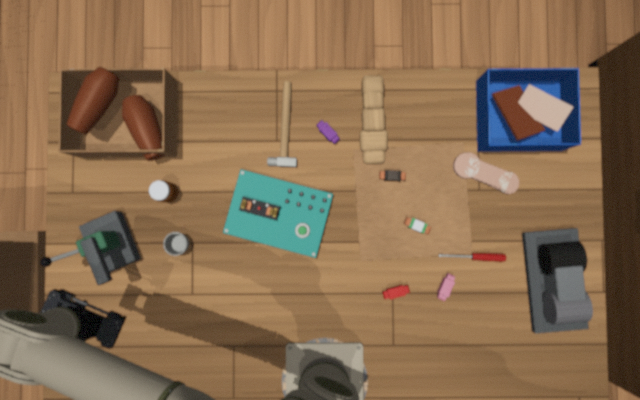

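View pics/scene0.png

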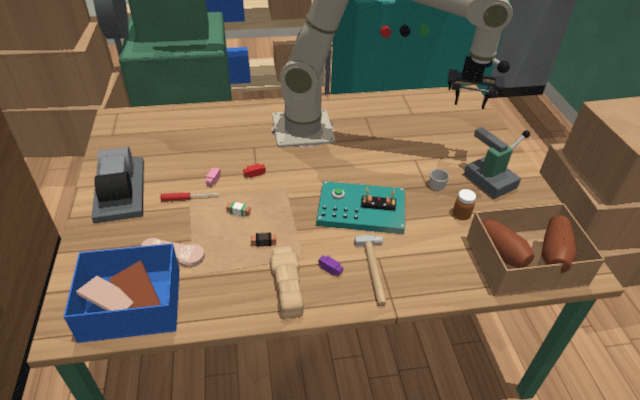

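The top view shows the good fuse at about (417,225), the blown one at (392,176), the holder at (260,208) and the start button at (302,230). The scene view agrees: fuse (238,209), holder (378,203), button (338,193).

```bash
cat > h.py <<'E'
import numpy as np,cv2
from plant import status, read_camera, camera_params
from scipy.spatial.transform import Rotation as Ro
def Rt(q): return Ro.from_quat(np.r_[q[1:],q[0]])
def ray(n,uv,z,st=None):
    p=camera_params(n); d=np.linalg.solve(p['mtx'],[uv[0],uv[1],1.])
    if n=='wrist':
        T=p['hand_eye'];R=Rt(st['tcp_rot']).as_matrix();C=R@T[:3,3]+st['tool_pos'];d=R@T[:3,:3]@d
    else: C=-p['R'].T@p['t'];d=p['R'].T@d
    return C+d*(z-C[2])/d[2]
def proj(n,X,st=None):
    p=camera_params(n)
    if n=='wrist':
        T=p['hand_eye'];R=Rt(st['tcp_rot']).as_matrix();c=T[:3,:3].T@(R.T@(np.array(X)-st['tool_pos'])-T[:3,3])
    else: c=p['R']@X+p['t']
    v=p['mtx']@c; return v[:2]/v[2]
def rel(pos,yaw,tilt0=True):
    """shares to a tool-down pose: tool x along world yaw (deg)"""
    s=status.read_state();R=Rt(s['tcp_rot'])
    cs=[]
    for y in(yaw,yaw+180):
        a=np.radians(y);x=np.array([np.cos(a),np.sin(a),0]);z=np.array([0,0,-1.]);
        cs.append((R.inv()*Ro.from_matrix(np.c_[x,np.cross(z,x),z])).as_rotvec())
    r=min(cs,key=np.linalg.norm)
    d=R.inv().apply(np.array(pos)-s['tool_pos'])
    print('mm',d.round(1),'share',(d/250).round(4),'deg',np.degrees(r).round(1),'turn',(r/np.pi).round(4),[(c/np.pi).round(3)[2] for c in cs])
def blobs(im,lo,hi,amin=4,roi=None):
    m=cv2.inRange(cv2.cvtColor(im,cv2.COLOR_RGB2HSV),lo,hi)
    if roi: k=np.zeros_like(m);x0,y0,x1,y1=roi;k[y0:y1,x0:x1]=255;m&=k
    n,l,s,c=cv2.connectedComponentsWithStats(m)
    return [(c[i].round(1),s[i,4]) for i in range(1,n) if s[i,4]>=amin],m
E
python3 - <<'E'
from h import *
im=cv2.imread('pics/top0.png')[:,:,::-1].copy()
g,_=blobs(im,(40,60,60),(90,255,255),3,(400,210,436,240)); print('green',g)
for c,_ in g: print(ray('top',c,34).round(1))
w,_=blobs(im,(0,0,150),(180,70,255),3,(400,210,436,240)); print('white',w,[ray('top',c,34).round(1) for c,_ in w])
o,_=blobs(im,(3,110,130),(20,255,255),2,(400,210,436,240)); print('copper',o)
t,m=blobs(im,(78,90,60),(95,255,255),500,(200,150,350,270)); print('teal',t)
cs=max(cv2.findContours(m,0,2)[0],key=cv2.contourArea); r=cv2.minAreaRect(cs); b=cv2.boxPoints(r)
P=np.array([ray('top',q,30)[:2] for q in b]); print(P.round(1),np.linalg.norm(np.diff(P,axis=0),axis=1),P.mean(0))
k,mk=blobs(im,(0,0,0),(180,255,50),20,(230,190,290,225)); print('black',k)
print('seat~',ray('top',(260,208.5),50),'button',ray('top',(302,230),48))
s=blobs(cv2.imread('pics/scene0.png')[:,:,::-1].copy(),(40,60,60),(75,255,255),3,(325,180,352,205))[0];print('btn scene',s,[ray('scene',c,48) for c,_ in s])
c=np.r_[cv2.imread('pics/top0.png')[160:265,215:345]]
d=cv2.imread('pics/top0.png')[195:255,385:450]
cv2.imwrite('pics/c.png',np.vstack([cv2.resize(c,(600,400),interpolation=2)[:, :]]))
E
```

```text
green [(array([411.4, 222.5]), np.int32(24)), (array([424.1, 228. ]), np.int32(21))]
[ 473.2 -259.6   34. ]
[ 456.6 -297.    34. ]
white [(array([417.8, 225.2]), np.int32(144))] [array([ 465. , -278.5,   34. ])]
copper [(array([415.7, 211. ]), np.int32(6)), (array([431. , 210.7]), np.int32(3)), (array([419., 213.]), np.int32(3)), (array([422.7, 214. ]), np.int32(3)), (array([434. , 212.5]), np.int32(2)), (array([406.4, 220. ]), np.int32(70)), (array([426. , 218.3]), np.int32(3)), (array([428.2, 230.3]), np.int32(54)), (array([404.5, 231.5]), np.int32(2)), (array([407. , 230.5]), np.int32(2)), (array([412.5, 234.5]), np.int32(2)), (array([423. , 238.5]), np.int32(2))]
teal [(array([278.4, 213.3]), np.int32(5290))]
[[446.9 302.6]
 [636.5 253. ]
 [560.7 -26.3]
 [372.2  24.6]] [195.91670265 289.44433007 195.19639436] [504.07651552 138.4705603 ]
black []
seat~ [517.275494   188.77951625  50.        ] button [453.05565027  65.09929053  48.        ]
btn scene [(array([338. , 191.1]), np.int32(42))] [array([454.86304469,  63.7679881 ,  48.        ])]
```

View pics/c.png

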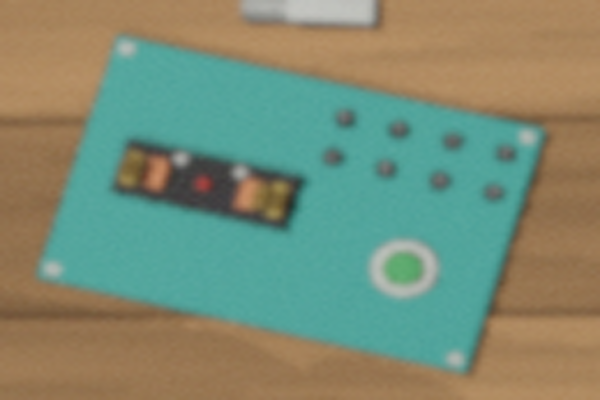

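The crop shows the red pin at about top pixel (259.2,208.3), with the clips along the box's long axis, and the button at (302.4,230.3). The box measures 196 x 289 mm, close to the 200 x 290 given. Next I go above the holder to look with the wrist camera on the way.

```bash
python3 -c "
from h import *
print(ray('top',(259.2,208.3),48))
rel((500,190,220),-15);rel((373,382,220),20);print(Rt(status.read_state()['tcp_rot']).as_matrix().round(3))"
```

```text
[517.96336886 191.43257992  48.        ]
mm [-252.7  384.4    2.2] share [-1.0109  1.5376  0.0087] deg [ 0.1  0.1 81.8] turn [3.000e-04 3.000e-04 4.542e-01] [np.float64(0.454), np.float64(-0.546)]
mm [-126.4  191.9    2. ] share [-0.5058  0.7677  0.008 ] deg [ 0.   0.1 46.8] turn [2.000e-04 4.000e-04 2.597e-01] [np.float64(0.26), np.float64(-0.74)]
[[ 0.395  0.919 -0.   ]
 [ 0.919 -0.395 -0.001]
 [-0.001  0.    -1.   ]]
```

Request:
move_arm(
  steps=[
    [[-0.1,0.15,0],[0,0,0.045],-1],
    [[-0.2,0.3,0],[0,0,0.09],-1],
    [[-0.3,0.46,0],[0,0,0.135],-1],
    [[-0.4,0.62,0],[0,0,0.18],-1],
    [[-0.5,0.77,0],[0,0,0.225],-1],
  ],
)

```text
time_s: 0.6
tool_pos: [375.0, 381.0, 221.8]
tcp_rot: [0.001, 0.975, 0.224, -0.0]
contact_force: [0.9, 0.7, 0.8]
width: 1.001
```

```bash
python3 -c "
from h import *
rel((500,190,220),-15)"
```

```text
mm [ 29.  226.4   2. ] share [0.1161 0.9058 0.0078] deg [ 0.1  0.  40.9] turn [0.0005 0.0003 0.2272] [np.float64(0.227), np.float64(-0.773)]
```

Request:
move_arm(
  steps=[
    [[0.02,0.18,0],[0,0,0.045],-1],
    [[0.05,0.36,0],[0,0,0.09],-1],
    [[0.07,0.54,0],[0,0,0.135],-1],
    [[0.09,0.72,0],[0,0,0.18],-1],
    [[0.116,0.9,0],[0,0,0.225],-1],
  ],
)

```text
time_s: 1.1
tool_pos: [499.8, 189.5, 221.9]
tcp_rot: [0.001, 0.992, -0.13, -0.0]
contact_force: [0.7, 0.7, 0.8]
width: 0.999
```

```bash
python3 - <<'E'
from h import *
s=status.read_state(); im=read_camera('wrist'); cv2.imwrite('pics/w1.png',im[:,:,::-1]); np.save('s1.npy',s,allow_pickle=True)
print(s['tool_pos'],s['joint_vel'].round(3))
print('pin',proj('wrist',(518,191,48),s),'btn',proj('wrist',(454,64.5,48),s))
for n,lo,hi in(('red',(0,120,80),(5,255,255)),('red2',(172,120,80),(180,255,255)),('green',(45,80,50),(78,255,255)),('brass',(18,90,50),(32,255,255))):
    b,_=blobs(im,lo,hi,25)
    for c,a in b: print(n,c,a,ray('wrist',c,48,s).round(1))
rel((453,-233,220),-24)
E
```

```text
[499.83479232 189.49300043 221.88282047] [ 0.463  0.212  0.472 -0.2   -0.126  0.012 -0.449]
pin [333.73911203 179.80347785] btn [308.52335488 291.00370879]
red [335.6 181.3] 51 [519.6 188.8  48. ]
green [308.1 292.8] 326 [452.8  62.3  48. ]
green [355.5 307. ] 104 [504.7  28.   48. ]
brass [337.3 138.6] 352 [532.8 233.8  48. ]
brass [335.4 224.3] 266 [507.  139.8  48. ]
brass [145.3 246.5] 133 [282.9 170.7  48. ]
brass [493.4 245.2] 67 [680.5  66.9  48. ]
brass [481.6 246.9] 29 [666.8  68.3  48. ]
brass [500.9 272.9] 286 [684.9  28.6  48. ]
brass [134.7 274.2] 275 [256.2 140.5  48. ]
brass [469.6 311.9] 3414 [641.  -15.3  48. ]
mm [ 65.  412.5   3.8] share [0.2601 1.65   0.0154] deg [ 0.2 -0.2  8. ] turn [ 0.0012 -0.0009  0.0447] [np.float64(0.045), np.float64(-0.955)]
```

View pics/w1.png

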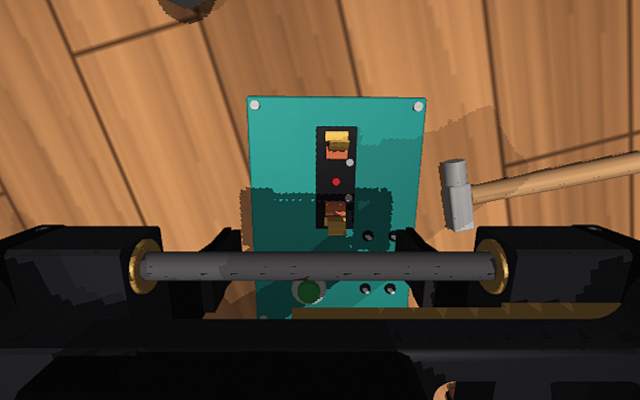

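The wrist picture is clear: pin at (335.6,181.3), clips at (337,139) and (336,226), button at (308,292), and box edges at columns ~248 and ~425. I'll measure the box axis from it and set up the move to the fuse.

```bash
python3 - <<'E'
from h import *
s=np.load('s1.npy',allow_pickle=True).item(); im=cv2.imread('pics/w1.png')[:,:,::-1].copy()
hsv=cv2.cvtColor(im,cv2.COLOR_RGB2HSV)
m=cv2.inRange(hsv,(80,120,30),(95,255,255))
L=[];Rr=[]
for v in range(110,222,2):
    x=np.where(m[v,230:440]>0)[0]+230
    L.append(ray('wrist',(x[0]-.5,v),30,s)[:2]);Rr.append(ray('wrist',(x[-1]+.5,v),30,s)[:2])
T=[]
for u in range(265,410,3):
    y=np.where(m[80:200,u]>0)[0]+80; T.append(ray('wrist',(u,y[0]-.5),30,s)[:2])
def fit(P):
    vx,vy,x,y=cv2.fitLine(np.float32(P),cv2.DIST_HUBER,0,.01,.01).ravel(); return np.degrees(np.arctan2(vy,vx)),np.array([x,y])
for n,P in(('L',L),('R',Rr),('T',T)): print(n,fit(P))
a,l=fit(L);_,r=fit(Rr); n=np.array([-np.sin(np.radians(a)),np.cos(np.radians(a))]); print('width',n@(l-r))
# base plate: non-teal within columns, rows 160-200 (dark) 
k=cv2.inRange(hsv,(0,0,0),(180,255,60))
A=[];B=[]
for v in range(162,186,2):
    x=np.where(m[v,300:375]==0)[0]+300
    A.append(ray('wrist',(x[0]-.5,v),44,s)[:2]);B.append(ray('wrist',(x[-1]+.5,v),44,s)[:2])
print('base',fit(A),fit(B), (np.mean(A,0)+np.mean(B,0))/2)
for z in(49.5,54.5,59.5): print(z,ray('wrist',(335.6,181.3),z,s).round(1),ray('top',(259.2,208.3),z).round(1))
rel((453,-233,220),-24)
E
```

```text
L (np.float32(74.6031), array([427.1745 , 228.75806], dtype=float32))
R (np.float32(74.538055), array([618.38556, 177.80994], dtype=float32))
T (np.float32(-15.664185), array([549.3273 , 275.17752], dtype=float32))
width 197.87538
base (np.float32(74.938225), array([500.15765, 203.19136], dtype=float32)) (np.float32(75.360466), array([542.2554 , 190.57149], dtype=float32)) [521.38865661 197.30348892]
49.5 [519.6 189.1  49.5] [517.9 191.2  49.5]
54.5 [519.6 190.1  54.5] [517.7 190.5  54.5]
59.5 [519.5 191.1  59.5] [517.5 189.8  59.5]
mm [ 65.  412.5   3.8] share [0.2601 1.65   0.0154] deg [ 0.2 -0.2  8. ] turn [ 0.0012 -0.0009  0.0447] [np.float64(0.045), np.float64(-0.955)]
```

Request:
move_arm(
  steps=[
    [[0.02,0.19,0],[0,0,0.01],-1],
    [[0.05,0.38,0],[0,0,0.02],-1],
    [[0.08,0.57,0],[0,0,0.03],-1],
    [[0.11,0.76,0],[0,0,0.04],-1],
    [[0.14,0.95,0],[0,0,0.045],-1],
  ],
)

```text
time_s: 1.65
tool_pos: [471.4, -58.2, 223.0]
tcp_rot: [0.002, 0.978, -0.209, 0.001]
contact_force: [0.7, 0.0, -0.2]
width: 1.001
```

```bash
python3 -c "
from h import *
rel((453,-250,190),-24)"
```

```text
mm [ 61.4 182.5  33.7] share [0.2455 0.7301 0.1348] deg [ 0.2 -0.2 -0.1] turn [ 0.001  -0.0009 -0.0005] [np.float64(-0.0), np.float64(1.0)]
```

Request:
move_arm(
  steps=[
    [[0.07,0.17,0.02],[0,0,0],-1],
    [[0.14,0.34,0.04],[0,0,0],-1],
    [[0.21,0.51,0.06],[0,0,0],-1],
    [[0.28,0.68,0.08],[0,0,0],-1],
    [[0.336,0.812,0.09],[0,0,0],-1],
  ],
)

```text
time_s: 2.15
tool_pos: [464.4, -280.3, 201.0]
tcp_rot: [0.002, 0.978, -0.209, 0.001]
contact_force: [-0.2, 1.0, -0.3]
width: 0.994
```

```bash
python3 - <<'E'
from h import *
s=status.read_state(); im=read_camera('wrist'); cv2.imwrite('pics/w2.png',im[:,:,::-1]); np.save('s2.npy',s,allow_pickle=True)
print(s['tool_pos'],s['joint_vel'].round(3))
print('fuse',proj('wrist',(465,-278.5,34),s))
hsv=cv2.cvtColor(im,cv2.COLOR_RGB2HSV)
b,m=blobs(im,(45,80,40),(85,255,255),40,(200,100,440,240))
for c,a in b: print(c,a,ray('wrist',c,34,s).round(1))
w=cv2.inRange(hsv,(0,0,140),(180,60,255)); w[:100]=0;w[240:]=0;w[:,:200]=0;w[:,440:]=0
cs=max(cv2.findContours(w,0,2)[0],key=cv2.contourArea);r=cv2.minAreaRect(cs);print(r)
P=np.array([ray('wrist',q,34,s)[:2] for q in cv2.boxPoints(r)]);print(P.round(1),P.mean(0),np.linalg.norm(np.diff(P,axis=0),axis=1))
cv2.imwrite('pics/w2c.png',cv2.resize(im[100:260,220:420,::-1],(800,640))[:600])
E
```

```text
[ 464.38785372 -280.33588093  201.01719873] [ 0.611  0.57   0.238 -0.381 -0.46   0.024  0.945]
fuse [317.83584162 184.37771063]
[318.1 168.1] 221 [ 472.6 -262.2   34. ]
[319.  203.1] 196 [ 457.5 -298.4   34. ]
((319.0, 185.5), (25.0, 26.0), 90.0)
[[ 458.4 -261.7]
 [ 484.2 -273.3]
 [ 473.  -299. ]
 [ 446.7 -287.2]] [ 465.59308521 -280.3036795 ] [28.26711212 28.02170138 28.86602949]
```

View pics/w2c.png

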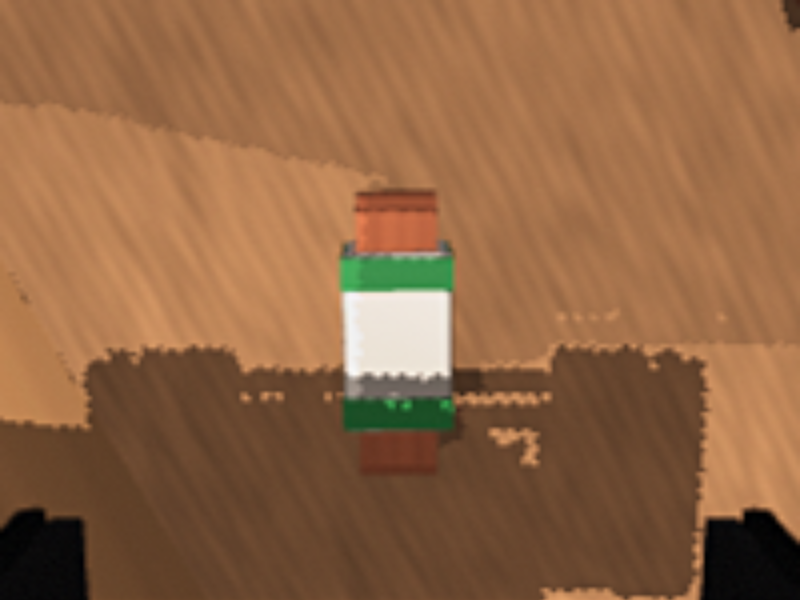

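The crop shows the good fuse upright and aligned with the tool to within ~1.5°. Its centre is at crop (397,335), about (465.3,-280.2), and the band spacing of 39 mm is right. I go down over it.

```bash
python3 -c "
from h import *
rel((465.3,-280.2,45),-22.8)"
```

```text
mm [ -0.6  -6.7 155.9] share [-0.0023 -0.0267  0.6235] deg [ 0.4 -0.2 -1.6] turn [ 0.002  -0.0011 -0.0089] [np.float64(-0.009), np.float64(0.991)]
```

Request:
move_arm(
  steps=[
    [[0,-0.026,0.15],[0.002,-0.001,-0.008],-1],
    [[-0.002,-0.026,0.3],[0.002,-0.001,-0.008],-1],
    [[-0.002,-0.026,0.45],[0.002,-0.001,-0.008],-1],
    [[-0.002,-0.026,0.6],[0.002,-0.001,-0.008],-1],
    [[-0.002,-0.026,0.62],[0.002,-0.001,-0.008],-1],
  ],
)

```text
time_s: 2.7
tool_pos: [462.7, -278.7, 42.0]
tcp_rot: [-0.0, 0.98, -0.199, -0.003]
contact_force: [-0.4, -0.2, -0.5]
width: 0.997
```

```bash
python3 -c "
from h import *
rel((465.3,-280.2,7),-22.8)"
```

```text
mm [ 3.3  0.3 35. ] share [0.0131 0.0014 0.1398] deg [ 0.   0.4 -0.1] turn [ 0.0002  0.0022 -0.0006] [np.float64(-0.001), np.float64(0.999)]
```

Request:
move_arm(
  steps=[
    [[0.013,0.001,0.06],[0,0.002,0],-1],
    [[0.013,0.001,0.12],[0,0.002,0],-1],
    [[0.013,0.001,0.138],[0,0.002,0],-1],
    [[0.013,0.001,0.138],[0,0.002,0],-1],
    [[0.013,0.001,0.138],[0,0.002,0],-1],
  ],
)

```text
time_s: 3.2
tool_pos: [465.8, -280.4, 8.4]
tcp_rot: [0.0, 0.98, -0.199, 0.0]
contact_force: [0.7, -0.3, 0.3]
width: 1.004
```

```bash
python3 -c "
from h import *
rel((465.3,-280.2,7),-22.8)"
```

```text
mm [-0.6  0.   1.4] share [-0.0023  0.0001  0.0056] deg [ 0.  -0.  -0.1] turn [ 0.0002 -0.0002 -0.0006] [np.float64(-0.001), np.float64(0.999)]
```

Request:
move_arm(
  steps=[
    [[0,0,0],[0,0,0],1],
    [[0,0,0],[0,0,0],1],
    [[0,0,0],[0,0,0],1],
    [[0,0,0],[0,0,0],1],
    [[0,0,0],[0,0,0],1],
  ],
  grip_force=45,
)

```text
time_s: 3.7
tool_pos: [465.9, -280.3, 8.4]
tcp_rot: [0.0, 0.98, -0.199, 0.0]
contact_force: [-0.9, 0.9, -0.2]
width: 0.628
```

Request:
move_arm(
  steps=[
    [[0,0,0],[0,0,0],1],
    [[0,0,0],[0,0,0],1],
    [[0,0,-0.1],[0,0,0],1],
    [[0,0,-0.3],[0,0,0],1],
    [[0,0,-0.5],[0,0,0],1],
  ],
)

```text
time_s: 4.2
tool_pos: [464.9, -280.2, 134.4]
tcp_rot: [0.0, 0.98, -0.199, -0.001]
contact_force: [1.2, 0.6, 0.8]
width: 0.172
```

```bash
python3 -c "
from h import *
rel((519,190.2,190),-15.4);rel((480,-40,190),-15.4)"
```

```text
mm [-133.7 -454.2  -55.9] share [-0.5347 -1.8168 -0.2238] deg [ 0.1  0.1 -7.5] turn [ 0.0004  0.0005 -0.0419] [np.float64(-0.042), np.float64(0.958)]
mm [ -79.9 -227.   -55.7] share [-0.3194 -0.9081 -0.223 ] deg [ 0.1  0.1 -7.5] turn [ 0.0004  0.0005 -0.0419] [np.float64(-0.042), np.float64(0.958)]
```

The fingers close slowly and I lifted too early, so the width of 0.17 means the fuse was missed. I reopen and look.

Request:
move_arm(
  steps=[
    [[0,0,-0.2],[0,0,0],-1],
    [[0,0,-0.25],[0,0,0],-1],
    [[0,0,-0.25],[0,0,0],-1],
    [[0,0,-0.25],[0,0,0],-1],
    [[0,0,-0.25],[0,0,0],-1],
  ],
)

```text
time_s: 4.7
tool_pos: [464.3, -279.7, 195.2]
tcp_rot: [0.0, 0.98, -0.199, -0.002]
contact_force: [0.2, -0.6, -1.0]
width: 0.542
```

```bash
python3 - <<'E'
from h import *
s=status.read_state(); im=read_camera('wrist'); cv2.imwrite('pics/w3.png',im[:,:,::-1])
print(s['tool_pos'],s['width'],s['joint_vel'].round(3))
hsv=cv2.cvtColor(im,cv2.COLOR_RGB2HSV)
b,m=blobs(im,(45,80,40),(85,255,255),40,(200,100,440,240))
for c,a in b: print(c,a,ray('wrist',c,34,s).round(1))
g=np.array([ray('wrist',c,34,s)[:2] for c,_ in b]);print(np.linalg.norm(g[0]-g[1]),g.mean(0),np.degrees(np.arctan2(*(g[0]-g[1])[::-1])))
rel((g.mean(0)[0],g.mean(0)[1],45),np.degrees(np.arctan2(*(g[0]-g[1])[::-1]))-90)
E
```

```text
[ 464.27363576 -279.66743834  195.20574535] 0.5422307328641853 [-0.001  0.003  0.002 -0.003  0.003  0.002 -0.001]
[320.6 169.5] 225 [ 473.5 -262.3   34. ]
[320.3 205.4] 221 [ 457.8 -298.7   34. ]
39.64397728997985 [ 465.61104271 -280.49401907] 66.69916708542355
mm [ 2.100e+00 -1.000e-01  1.503e+02] share [ 8.300e-03 -5.000e-04  6.013e-01] deg [0.1 0.2 0.4] turn [0.0005 0.0013 0.002 ] [np.float64(0.002), np.float64(-0.998)]
```

Fuse undisturbed (same place, same angle). Down again, with the fingers opening on the way.

Request:
move_arm(
  steps=[
    [[0.007,0,0.02],[0,0.001,0],-1],
    [[0.007,0,0.15],[0,0.001,0],-1],
    [[0.007,0,0.3],[0,0.001,0],-1],
    [[0.007,0,0.45],[0,0.001,0],-1],
    [[0.007,0,0.58],[0,0.001,0],-1],
  ],
)

```text
time_s: 5.25
tool_pos: [464.2, -280.1, 47.4]
tcp_rot: [0.001, 0.98, -0.199, -0.002]
contact_force: [0.6, 0.1, 0.4]
width: 0.981
```

```bash
python3 -c "
from h import *
print(status.read_state()['width']);rel((465.5,-280.4,7),-23)"
```

```text
0.9809968871047715
mm [ 1.5 -0.4 40.4] share [ 0.0058 -0.0014  0.1616] deg [0.1 0.2 0. ] turn [0.0007 0.0009 0.0002] [np.float64(0.0), np.float64(-1.0)]
```

Request:
move_arm(
  steps=[
    [[0.006,-0.001,0.08],[0,0.001,0],-1],
    [[0.006,-0.001,0.155],[0,0.001,0],0],
    [[0.006,-0.001,0.16],[0,0.001,0],1],
    [[0.006,-0.001,0.16],[0,0.001,0],1],
    [[0.006,-0.001,0.16],[0,0.001,0],1],
  ],
)

```text
time_s: 5.75
tool_pos: [465.9, -280.9, 8.2]
tcp_rot: [0.001, 0.98, -0.199, 0.0]
contact_force: [-0.4, -0.2, 0.1]
width: 0.72
```

Request:
move_arm(
  steps=[
    [[0,0,0],[0,0,0],1],
    [[0,0,0],[0,0,0],1],
    [[0,0,0],[0,0,0],1],
    [[0,0,0],[0,0,0],1],
    [[0,0,0],[0,0,0],1],
  ],
)

```text
time_s: 6.25
tool_pos: [466.1, -280.9, 8.4]
tcp_rot: [0.001, 0.98, -0.199, 0.001]
contact_force: [-0.7, 0.5, 2.5]
width: 0.341
```

Request:
move_arm(
  steps=[
    [[0,0,0],[0,0,0],1],
    [[0,0,0],[0,0,0],1],
    [[0,0,0],[0,0,0],1],
    [[0,0,0],[0,0,0],1],
    [[0,0,0],[0,0,0],1],
  ],
)

```text
time_s: 6.75
tool_pos: [466.0, -280.9, 8.4]
tcp_rot: [0.001, 0.98, -0.199, 0.0]
contact_force: [-0.6, 0.2, 1.4]
width: 0.343
```

Gripped at 29.8 mm. Lift and carry toward the box.

Request:
move_arm(
  steps=[
    [[0,0,-0.05],[0,0,0],1],
    [[0,0,-0.2],[0,0,0],1],
    [[0,0,-0.4],[0,0,0],1],
    [[0,0,-0.6],[0,0,0],1],
    [[0,0,-0.7],[0,0,0],1],
  ],
)

```text
time_s: 7.25
tool_pos: [466.6, -281.6, 188.0]
tcp_rot: [0.001, 0.98, -0.2, 0.003]
contact_force: [1.3, -0.1, -2.6]
width: 0.341
```

```bash
python3 - <<'E'
from h import *
rel((485,-45,175),-15.4);rel((519,190.2,175),-15.4)
s=status.read_state(); im=read_camera('wrist');np.save('s4.npy',s,allow_pickle=True)
cv2.imwrite('pics/w4.png',im[:,:,::-1]);print(s['width'],s['contact_force'],s['joint_vel'].round(2))
cv2.imwrite('pics/w4c.png',cv2.resize(im[140:260,240:400,::-1],(800,600)))
E
```

```text
mm [ -75.7 -225.    12.2] share [-0.3029 -0.8999  0.0488] deg [ 0.1 -0.3 -7.6] turn [ 0.0007 -0.0019 -0.0424] [np.float64(-0.042), np.float64(0.958)]
mm [-136.5 -454.7   11.5] share [-0.5459 -1.8189  0.0458] deg [ 0.1 -0.3 -7.6] turn [ 0.0007 -0.0019 -0.0424] [np.float64(-0.042), np.float64(0.958)]
0.3409380785084106 [ 1.30456417 -0.06752413 -2.5948271 ] [-0.12 -0.25  0.06 -0.26  0.21  0.45 -0.16]
```

View pics/w4c.png

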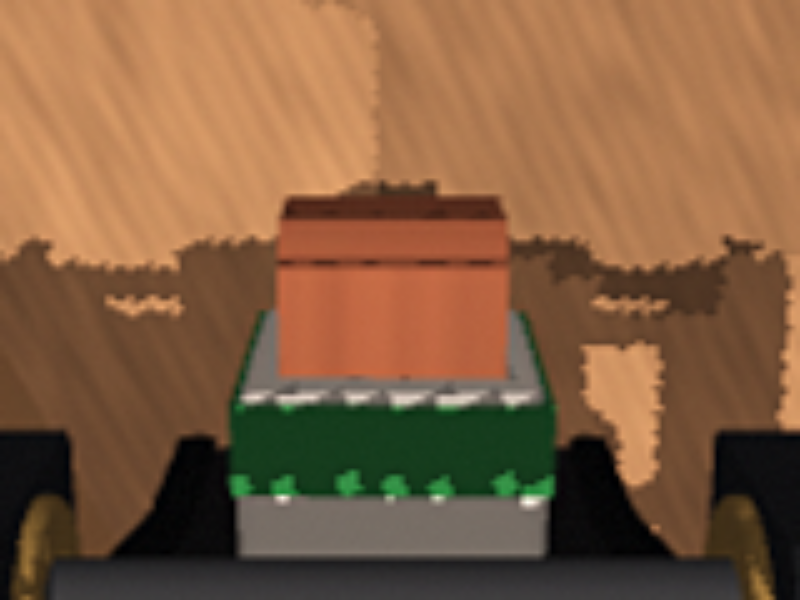

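The crop shows the fuse held square: its body edge is at image row 221, contact top edges at rows 192.6 and 183.6, centred on column 318.5.

```bash
python3 - <<'E'
from h import *
p=camera_params('wrist');T=p['hand_eye']
from scipy.optimize import least_squares
F=[(25,17,221.0),(37,11.5,192.6),(40,8.5,183.6)]
def pr(x): 
    o=[]
    for fy,fz,v in F:
        c=T[:3,:3].T@(np.array([0,x[0]-fy,-x[1]-fz])-T[:3,3]);q=p['mtx']@c;o.append(q[1]/q[2])
    return np.array(o)
for h in(6,7.5,8.6,10): print(h,pr([0,h]).round(1),pr([1,h]).round(1))
print(least_squares(lambda x:pr(x)-[f[2] for f in F],[0,8]).x)
for y,z in((-37,-20),):
    c=T[:3,:3].T@(np.array([0,y,z])-T[:3,3]);q=p['mtx']@c;print(q[0]/q[2])
rel((485,-45,175),-15.4)
E
```

```text
6 [216.3 189.4 182.1] [218.3 191.4 184.1]
7.5 [217.3 190.  182.7] [219.3 192.1 184.7]
8.6 [218.  190.5 183.2] [220.  192.6 185.2]
10 [218.9 191.2 183.7] [220.9 193.2 185.8]
[-1.20726863 17.00855345]
317.81649065224934
mm [ -77.  -225.    14.5] share [-0.3082 -0.9002  0.0581] deg [ 0.1 -0.5 -7.6] turn [ 0.0005 -0.0029 -0.0424] [np.float64(-0.042), np.float64(0.958)]
```

Request:
move_arm(
  steps=[
    [[-0.06,-0.18,0],[0,0,-0.01],1],
    [[-0.12,-0.36,0.01],[0,0,-0.02],1],
    [[-0.18,-0.54,0.02],[0,0,-0.03],1],
    [[-0.24,-0.72,0.03],[0,0,-0.04],1],
    [[-0.3,-0.9,0.04],[0,-0.001,-0.042],1],
  ],
)

```text
time_s: 7.8
tool_pos: [486.3, -44.2, 179.9]
tcp_rot: [0.001, 0.991, -0.134, 0.003]
contact_force: [1.3, -0.3, -3.2]
width: 0.343
```

```bash
python3 -c "
from h import *
rel((519,190.2,175),-15.4)"
```

```text
mm [ -30.9 -234.7    4.3] share [-0.1237 -0.9387  0.0172] deg [ 0.1 -0.4 -0. ] turn [ 0.0005 -0.002  -0.0003] [np.float64(-0.0), np.float64(1.0)]
```

Request:
move_arm(
  steps=[
    [[-0.03,-0.18,0],[0,-0.001,0],1],
    [[-0.06,-0.36,0],[0,-0.002,0],1],
    [[-0.09,-0.54,0],[0,-0.002,0],1],
    [[-0.124,-0.74,0],[0,-0.002,0],1],
    [[-0.124,-0.74,0],[0,-0.002,0],1],
  ],
)

```text
time_s: 8.3
tool_pos: [504.6, 149.8, 179.1]
tcp_rot: [0.0, 0.992, -0.13, -0.001]
contact_force: [-1.1, -0.0, -3.0]
width: 0.339
```

```bash
python3 - <<'E'
from h import *
read_camera('wrist');read_camera('wrist')
s=status.read_state(); im=read_camera('wrist');np.save('s5.npy',s,allow_pickle=True)
cv2.imwrite('pics/w5.png',im[:,:,::-1]);print(s['tool_pos'],s['width'],s['contact_force'],s['joint_vel'].round(2))
for lo,hi in(((0,120,80),(4,255,255)),((176,120,80),(180,255,255))):
    for c,a in blobs(im,lo,hi,10,(280,90,380,200))[0]: print(c,a,[ray('wrist',c,z,s).round(1)[:2] for z in(49.5,54.5,59.5)])
cv2.imwrite('pics/w5c.png',cv2.resize(im[60:210,220:420,::-1],(800,600)))
E
```

```text
[505.21392796 143.03770533 179.17297883] 0.3449099203201244 [ 0.06675443 -0.85051274 -2.29338727] [ 0.03 -0.02  0.04  0.02  0.01  0.    0.01]
[319.6 143. ] 74 [array([519.5, 190.3]), array([519.5, 190.6]), array([519.6, 191. ])]
```

View pics/w5c.png

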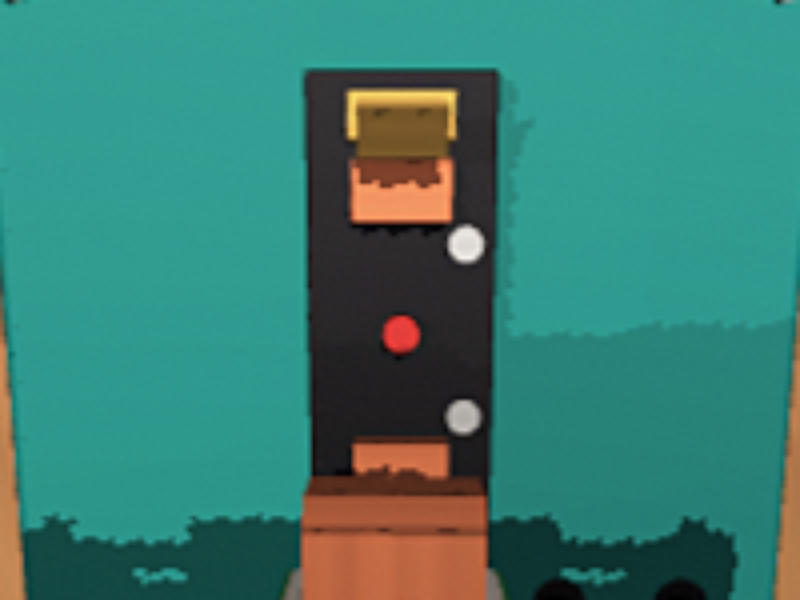

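The crop shows the pin at image pixel (319.6,143), i.e. seat at about (519.5,190.6), consistent with both earlier views. It also shows both feet and the +y clip, with the held fuse aligned with the holder axis.

```bash
python3 -c "
from h import *
rel((519.3,191.5,112),-15.4)"
```

```text
mm [  0.  -52.1  67.2] share [ 1.000e-04 -2.082e-01  2.686e-01] deg [ 0.2  0.  -0.1] turn [ 0.0009  0.0001 -0.0003] [np.float64(-0.0), np.float64(1.0)]
```

Request:
move_arm(
  steps=[
    [[0,-0.12,0],[0.001,0,0],1],
    [[0,-0.208,0.06],[0.001,0,0],1],
    [[0,-0.208,0.18],[0.001,0,0],1],
    [[0,-0.208,0.268],[0.001,0,0],1],
    [[0,-0.208,0.268],[0.001,0,0],1],
  ],
)

```text
time_s: 8.95
tool_pos: [517.6, 188.8, 109.6]
tcp_rot: [0.002, 0.991, -0.136, -0.002]
contact_force: [-1.3, 0.1, -2.8]
width: 0.345
```

```bash
python3 -c "
from h import *
rel((519.3,191.5,92),-15.4);print(status.read_state()['contact_force'])"
```

```text
mm [ 0.9 -3.1 17.6] share [ 0.0037 -0.0125  0.0704] deg [ 0.2  0.2 -0.2] turn [ 0.0012  0.0011 -0.0011] [np.float64(-0.001), np.float64(0.999)]
[-1.30477531  0.09110377 -2.79754138]
```

Request:
move_arm(
  steps=[
    [[0.004,-0.012,0],[0.001,0.001,-0.001],1],
    [[0.004,-0.012,0],[0.001,0.001,-0.001],1],
    [[0.004,-0.012,0.03],[0.001,0.001,-0.001],1],
    [[0.004,-0.012,0.06],[0.001,0.001,-0.001],1],
    [[0.004,-0.012,0.06],[0.001,0.001,-0.001],1],
  ],
)

```text
time_s: 9.45
tool_pos: [518.7, 191.1, 93.6]
tcp_rot: [0.001, 0.991, -0.134, -0.001]
contact_force: [-0.0, 0.4, -2.9]
width: 0.343
```

```bash
python3 -c "
from h import *
rel((519.3,191.5,86),-15.4);print(status.read_state()['contact_force'])"
```

```text
mm [ 0.5 -0.6  7.6] share [ 0.0019 -0.0023  0.0303] deg [ 0.1  0.1 -0. ] turn [ 0.0006  0.0005 -0.0001] [np.float64(-0.0), np.float64(1.0)]
[-0.00488604  0.41692343 -2.86394873]
```

Request:
move_arm(
  steps=[
    [[0.002,-0.002,0.006],[0.001,0,0],1],
    [[0.002,-0.002,0.012],[0.001,0,0],1],
    [[0.002,-0.002,0.018],[0.001,0,0],1],
    [[0.002,-0.002,0.024],[0.001,0,0],1],
    [[0.002,-0.002,0.028],[0.001,0,0],1],
  ],
)

```text
time_s: 9.95
tool_pos: [519.3, 191.5, 86.5]
tcp_rot: [-0.001, 0.991, -0.134, -0.001]
contact_force: [-0.8, -0.4, -2.3]
width: 0.346
```

```bash
python3 -c "
from h import *
rel((519.3,191.5,82),-15.4);print(status.read_state()['contact_force'],status.read_state()['wrist_torque'])"
```

```text
mm [ 0.  -0.   4.5] share [ 0.     -0.0001  0.018 ] deg [-0.1  0.1 -0. ] turn [-0.0005  0.0005 -0.0001] [np.float64(-0.0), np.float64(1.0)]
[-0.83960093 -0.38173654 -2.33207739] [-0.05564556  0.07553975 -0.04546175]
```

Request:
move_arm(
  steps=[
    [[0,0,0.004],[0,0,0],1],
    [[0,0,0.008],[0,0,0],1],
    [[0,0,0.012],[0,0,0],1],
    [[0,0,0.015],[0,0,0],1],
    [[0,0,0.016],[0,0,0],1],
  ],
)

```text
time_s: 10.45
tool_pos: [519.6, 191.4, 82.8]
tcp_rot: [-0.001, 0.991, -0.134, -0.0]
contact_force: [-2.3, -1.3, 3.3]
width: 0.344
```

```bash
python3 -c "
from h import *
rel((519.3,191.5,80),-15.4);s=status.read_state();print(s['contact_force'],s['wrist_torque'])"
```

```text
mm [-0.3 -0.   2.8] share [-0.0013 -0.0002  0.0112] deg [-0.1  0.1 -0. ] turn [-0.0006  0.0003 -0.0002] [np.float64(-0.0), np.float64(1.0)]
[-2.34424385 -1.32542984  3.34334717] [-0.37846165  0.20909711  0.03238524]
```

Request:
move_arm(
  steps=[
    [[0,0,0.003],[0,0,0],1],
    [[0,0,0.006],[0,0,0],1],
    [[0,0,0.009],[0,0,0],1],
    [[0,0,0.012],[0,0,0],1],
    [[0,0,0.012],[0,0,0],1],
  ],
)

```text
time_s: 10.95
tool_pos: [520.2, 191.5, 80.5]
tcp_rot: [-0.001, 0.991, -0.134, 0.0]
contact_force: [-1.5, -1.8, 8.1]
width: 0.341
```

```bash
python3 -c "
from h import *
rel((519.3,191.5,77),-15.4);s=status.read_state();print(s['contact_force'],s['wrist_torque'])"
```

```text
mm [-0.9  0.3  3.5] share [-0.0036  0.0012  0.014 ] deg [-0.2 -0.  -0. ] turn [-0.0009 -0.     -0.0002] [np.float64(-0.0), np.float64(1.0)]
[-1.46632576 -1.80957997  8.13826211] [-0.3638603   0.24830989 -0.00628632]
```

Request:
move_arm(
  steps=[
    [[-0.002,0.001,0.003],[0,0,0],1],
    [[-0.003,0.002,0.006],[0,0,0],1],
    [[-0.003,0.002,0.009],[0,0,0],1],
    [[-0.003,0.002,0.012],[0,0,0],1],
    [[-0.003,0.002,0.014],[0,0,0],1],
  ],
)

```text
time_s: 11.45
tool_pos: [520.1, 191.3, 77.6]
tcp_rot: [-0.002, 0.991, -0.134, 0.001]
contact_force: [0.8, -2.7, 3.1]
width: 0.342
```

```bash
python3 -c "
from h import *
rel((519.3,191.3,72),-15.4);s=status.read_state();print(s['contact_force'],s['wrist_torque'])"
```

```text
mm [-0.8  0.3  5.6] share [-0.0032  0.0011  0.0224] deg [-0.2 -0.1 -0. ] turn [-0.0012 -0.0004 -0.0002] [np.float64(-0.0), np.float64(1.0)]
[ 0.77746907 -2.69468022  3.13956401] [-0.52002245 -0.01067725 -0.03609853]
```

Request:
move_arm(
  steps=[
    [[-0.001,0.002,0.006],[0,0,0],1],
    [[-0.002,0.003,0.012],[0,0,0],1],
    [[-0.002,0.003,0.018],[0,0,0],1],
    [[-0.002,0.003,0.024],[0,0,0],1],
    [[-0.002,0.003,0.03],[0,0,0],1],
  ],
)

```text
time_s: 11.95
tool_pos: [519.4, 190.9, 69.9]
tcp_rot: [-0.002, 0.991, -0.134, 0.001]
contact_force: [-1.1, -1.0, 2.7]
width: 0.346
```

```bash
python3 -c "
from h import *
rel((519.3,191.1,67),-15.4);s=status.read_state();print(s['contact_force'],s['wrist_torque'])"
```

```text
mm [-0.2 -0.1  2.9] share [-0.0006 -0.0006  0.0117] deg [-0.2 -0.1 -0. ] turn [-0.0012 -0.0004 -0.0002] [np.float64(-0.0), np.float64(1.0)]
[-1.07197917 -0.9557307   2.72624284] [-0.22831903  0.08721581  0.02352634]
```

Request:
move_arm(
  steps=[
    [[0,0,0.004],[0,0,0],1],
    [[0,0,0.008],[0,0,0],1],
    [[0,0,0.012],[0,0,0],1],
    [[0,0,0.014],[0,0,0],1],
    [[0,0,0.016],[0,0,0],1],
  ],
)

```text
time_s: 12.45
tool_pos: [519.5, 191.0, 66.5]
tcp_rot: [-0.002, 0.991, -0.134, 0.001]
contact_force: [-5.4, -2.7, 13.1]
width: 0.338
```

Request:
move_arm(
  steps=[
    [[0,0,0.002],[0,0,0],1],
    [[0,0,0.004],[0,0,0],1],
    [[0,0,0.006],[0,0,0],1],
    [[0,0,0.008],[0,0,0],1],
    [[0,0,0.008],[0,0,0],1],
  ],
)

```text
time_s: 12.95
tool_pos: [519.6, 190.4, 64.4]
tcp_rot: [-0.002, 0.991, -0.135, 0.001]
contact_force: [1.1, -2.7, 1.0]
width: 0.344
```

Request:
move_arm(
  steps=[
    [[0,0,0.002],[0,0,0],1],
    [[0,0,0.004],[0,0,0],1],
    [[0,0,0.006],[0,0,0],1],
    [[0,0,0.006],[0,0,0],1],
    [[0,0,0.006],[0,0,0],1],
  ],
)

```text
time_s: 13.45
tool_pos: [519.2, 190.5, 62.5]
tcp_rot: [-0.002, 0.991, -0.134, 0.001]
contact_force: [1.2, -0.1, -5.0]
width: 0.343
```

Request:
move_arm(
  steps=[
    [[0,0,0.002],[0,0,0],1],
    [[0,0,0.004],[0,0,0],1],
    [[0,0,0.004],[0,0,0],1],
    [[0,0,0.004],[0,0,0],1],
    [[0,0,0.004],[0,0,0],1],
  ],
)

```text
time_s: 13.95
tool_pos: [519.3, 190.6, 61.8]
tcp_rot: [-0.002, 0.991, -0.134, 0.001]
contact_force: [-2.7, -0.9, 6.4]
width: 0.342
```

Request:
move_arm(
  steps=[
    [[0,0,0.001],[0,0,0],1],
    [[0,0,0.002],[0,0,0],1],
    [[0,0,0.002],[0,0,0],1],
    [[0,0,0.002],[0,0,0],1],
    [[0,0,0.002],[0,0,0],1],
  ],
)

```text
time_s: 14.45
tool_pos: [519.3, 190.6, 61.7]
tcp_rot: [-0.002, 0.991, -0.134, 0.001]
contact_force: [-2.7, -2.0, 7.9]
width: 0.34
```

```bash
python3 -c "
from h import *
rel((519.3,191.1,62),-15.4)
for i in range(3):
  s=status.read_state();print(s['tool_pos'],s['contact_force'],s['wrist_torque']); read_camera('scene')"
```

```text
mm [-0.1 -0.5 -0.3] share [-0.0005 -0.002  -0.001 ] deg [-0.2 -0.  -0.1] turn [-0.0012 -0.0002 -0.0003] [np.float64(-0.0), np.float64(1.0)]
[519.28173865 190.58558188  61.74479486] [-2.71879358 -2.02730583  7.94207554] [-0.66984953  0.915298    0.01010817]
[519.2619196  190.61418854  61.73731842] [-2.77754957 -1.88240048  8.36923502] [-0.64465195  0.87796604  0.00917222]
[519.28841896 190.61428237  61.75330063] [-4.68344982 -0.8925669   7.22906173] [-6.35970679e-01  9.02918792e-01  8.81225579e-04]
```

Request:
move_arm(
  steps=[
    [[0,0,0.002],[0,0,0],1],
    [[0,0,0.004],[0,0,0],1],
    [[0,0,0.004],[0,0,0],1],
    [[0,0,0.004],[0,0,0],1],
    [[0,0,0.004],[0,0,0],1],
  ],
)

```text
time_s: 15.1
tool_pos: [519.3, 190.6, 61.7]
tcp_rot: [-0.002, 0.991, -0.135, 0.0]
contact_force: [-6.0, -2.3, 13.4]
width: 0.341
```

Rigid stop: z no longer advances while the push rises to 13 N, after a negative snap reading at 62.5. Release now.

Request:
move_arm(
  steps=[
    [[0,0,0],[0,0,0],1],
    [[0,0,0],[0,0,0],0],
    [[0,0,0],[0,0,0],-0.2],
    [[0,0,0],[0,0,0],-0.2],
    [[0,0,0],[0,0,0],-0.2],
  ],
)

```text
time_s: 15.6
tool_pos: [519.3, 190.7, 61.6]
tcp_rot: [-0.002, 0.991, -0.134, 0.0]
contact_force: [1.0, 0.0, 0.2]
width: 0.574
```

Request:
move_arm(
  steps=[
    [[0,0,0],[0,0,0],-0.2],
    [[0,0,-0.04],[0,0,0],-0.2],
    [[0,0,-0.16],[0,0,0],-0.2],
    [[0,0,-0.32],[0,0,0],-0.2],
    [[0,0.1,-0.44],[0,0,0],-0.2],
  ],
)

```text
time_s: 16.1
tool_pos: [512.9, 168.9, 174.3]
tcp_rot: [-0.003, 0.991, -0.133, 0.001]
contact_force: [0.0, 0.1, 0.1]
width: 0.599
```

```bash
python3 - <<'E'
from h import *
print(camera_params and 0)
read_camera('wrist');read_camera('wrist')
s=status.read_state(); im=read_camera('wrist');np.save('s6.npy',s,allow_pickle=True)
cv2.imwrite('pics/w6.png',im[:,:,::-1]);print(s['tool_pos'],s['width'],s['contact_force'],s['joint_vel'].round(2))
cv2.imwrite('pics/w6c.png',cv2.resize(im[90:240,220:420,::-1],(800,600)))
for h in(67.5,70.5): print(proj('wrist',(519.5,190.6,h+17),s))
E
```

```text
0
[514.75720581 163.77688447 176.61750831] 0.5968831254196333 [ 0.55476617 -0.38144935 -0.12531489] [-0.01  0.06 -0.04  0.04 -0.04 -0.07 -0.01]
[314.30086302 174.11847594]
[314.27004732 174.67828199]
```

View pics/w6c.png

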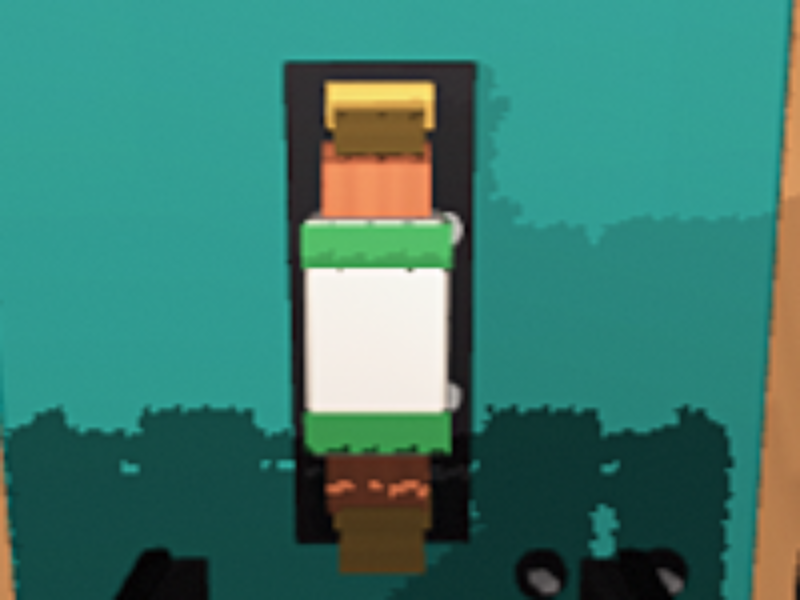

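The crop shows the fuse seated square, with both clips' noses over its copper ends at crop (380,150) and (383,510). Now to the start button with the fingers shut, checking its position from just behind it.

```bash
python3 -c "
from h import *
rel((440,15,170),-15.4)"
```

```text
mm [-30.7 164.5   2.9] share [-0.1228  0.658   0.0118] deg [-0.4 -0.2 -0.2] turn [-0.0024 -0.0011 -0.0011] [np.float64(-0.001), np.float64(0.999)]
```

Request:
move_arm(
  steps=[
    [[-0.03,0.16,0],[-0.001,-0.001,0],1],
    [[-0.06,0.32,0],[-0.002,-0.001,0],1],
    [[-0.09,0.48,0],[-0.002,-0.001,0],1],
    [[-0.123,0.658,0],[-0.002,-0.001,0],1],
    [[-0.123,0.658,0],[-0.002,-0.001,0],1],
  ],
)

```text
time_s: 16.75
tool_pos: [437.7, 10.6, 172.3]
tcp_rot: [-0.001, 0.99, -0.139, -0.001]
contact_force: [-0.2, 0.1, -0.9]
width: 0.23
```

```bash
python3 - <<'E'
from h import *
read_camera('wrist');read_camera('wrist')
s=status.read_state(); im=read_camera('wrist')
cv2.imwrite('pics/w7.png',im[:,:,::-1]);print(s['tool_pos'],s['width'],s['joint_vel'].round(2),proj('wrist',(453.5,63.5,48),s))
for c,a in blobs(im,(45,60,40),(78,255,255),60,(270,80,370,220))[0]: 
    print(c,a,ray('wrist',c,48,s)); t=ray('wrist',c,48,s)
rel((t[0],t[1],80),-15.4)
E
```

```text
[439.58773598  14.93123182 172.75344698] 0.1392077095729506 [-0.02  0.03 -0.03 -0.02 -0.01 -0.   -0.  ] [318.50645191 142.72078737]
[318.7 142.6] 682 [453.70215104  63.55762878  48.        ]
mm [  0.4 -49.6  92.8] share [ 0.0017 -0.1986  0.3714] deg [-0.1 -0.  -0.2] turn [-0.0005 -0.     -0.0009] [np.float64(-0.001), np.float64(0.999)]
```

The button is at (453.7,63.6), with all views agreeing. Move above it.

Request:
move_arm(
  steps=[
    [[0.002,-0.1,0],[0,0,-0.001],1],
    [[0.002,-0.2,0],[0,0,-0.001],1],
    [[0.002,-0.2,0.15],[0,0,-0.001],1],
    [[0.002,-0.2,0.3],[0,0,-0.001],1],
    [[0.002,-0.2,0.37],[0,0,-0.001],1],
  ],
)

```text
time_s: 17.4
tool_pos: [452.3, 64.9, 77.1]
tcp_rot: [0.001, 0.991, -0.133, -0.002]
contact_force: [-0.5, 0.4, 0.3]
width: 0.005
```

```bash
python3 -c "
from h import *
rel((453.7,63.6,50),-15.4);s=status.read_state();print(s['width'])"
```

```text
mm [ 1.8  0.9 27.1] share [0.007  0.0035 0.1083] deg [0.1 0.2 0.2] turn [0.0005 0.001  0.0009] [np.float64(0.001), np.float64(-0.999)]
0.005268369670450503
```

Request:
move_arm(
  steps=[
    [[0.007,0.003,0.04],[0,0.001,0.001],1],
    [[0.007,0.003,0.08],[0,0.001,0.001],1],
    [[0.007,0.003,0.1],[0,0.001,0.001],1],
    [[0.007,0.003,0.108],[0,0.001,0.001],1],
    [[0.007,0.003,0.108],[0,0.001,0.001],1],
  ],
)

```text
time_s: 17.9
tool_pos: [454.1, 64.1, 50.5]
tcp_rot: [0.0, 0.991, -0.134, 0.0]
contact_force: [-1.1, 0.6, 2.8]
width: 0.005
```

Request:
move_arm(
  steps=[
    [[0,0,0.006],[0,0,0],1],
    [[0,0,0.012],[0,0,0],1],
    [[0,0,0.018],[0,0,0],1],
    [[0,0,0.024],[0,0,0],1],
    [[0,0,0.026],[0,0,0],1],
  ],
)

```text
time_s: 18.4
tool_pos: [454.6, 64.3, 45.8]
tcp_rot: [-0.0, 0.991, -0.134, 0.0]
contact_force: [-13.1, -2.2, 37.8]
width: 0.005
```

Request:
move_arm(
  steps=[
    [[0,0,0.002],[0,0,0],1],
    [[0,0,0.003],[0,0,0],1],
    [[0,0,0.003],[0,0,0],1],
    [[0,0,0.003],[0,0,0],1],
    [[0,0,0.003],[0,0,0],1],
  ],
)

```text
time_s: 18.9
tool_pos: [454.5, 64.2, 46.1]
tcp_rot: [-0.0, 0.991, -0.134, -0.0]
contact_force: [-8.8, -1.5, 23.0]
width: 0.008
```

```bash
python3 - <<'E'
from h import *
s=status.read_state();print(s['tool_pos'],s['contact_force'])
im=read_camera('scene');cv2.imwrite('pics/s8.png',im[:,:,::-1])
w=read_camera('wrist')
cv2.imwrite('pics/s8c.png',np.hstack([cv2.resize(im[150:240,300:420,::-1],(400,300)),cv2.resize(w[140:290,220:420,::-1],(400,300))]))
E
```

```text
[454.52755525  64.21166889  46.10742855] [-8.77469477 -1.54102938 23.02025494]
```

View pics/s8c.png

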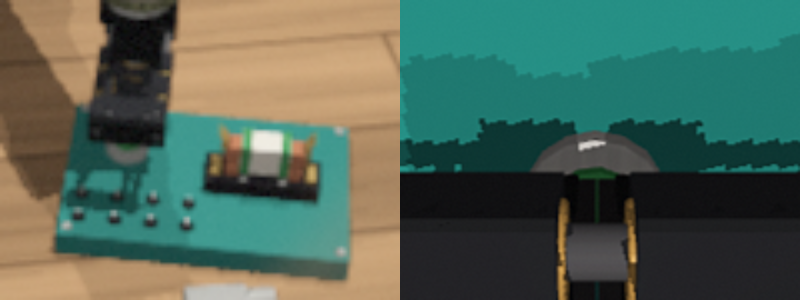

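Rigid at ~46 (23 N, then 38 N, only 0.3 mm apart). The picture shows the fingers over the button and the fuse level in its clips. I'll check the travel by finding where the force vanishes on the way up.

Request:
move_arm(
  steps=[
    [[0,0,-0.004],[0,0,0],1],
    [[0,0,-0.008],[0,0,0],1],
    [[0,0,-0.008],[0,0,0],1],
    [[0,0,-0.008],[0,0,0],1],
    [[0,0,-0.008],[0,0,0],1],
  ],
)

```text
time_s: 19.5
tool_pos: [454.5, 64.2, 48.0]
tcp_rot: [-0.0, 0.991, -0.134, -0.0]
contact_force: [-2.3, -0.2, 4.2]
width: 0.004
```

Request:
move_arm(
  steps=[
    [[0,0,-0.004],[0,0,0],1],
    [[0,0,-0.008],[0,0,0],1],
    [[0,0,-0.008],[0,0,0],1],
    [[0,0,-0.008],[0,0,0],1],
    [[0,0,-0.008],[0,0,0],1],
  ],
)

```text
time_s: 20.0
tool_pos: [454.6, 64.2, 50.0]
tcp_rot: [-0.0, 0.991, -0.134, -0.0]
contact_force: [-1.2, 0.1, 3.5]
width: 0.002
```

Request:
move_arm(
  steps=[
    [[0,0,-0.004],[0,0,0],1],
    [[0,0,-0.008],[0,0,0],1],
    [[0,0,-0.008],[0,0,0],1],
    [[0,0,-0.008],[0,0,0],1],
    [[0,0,-0.008],[0,0,0],1],
  ],
)

```text
time_s: 20.5
tool_pos: [454.7, 64.2, 52.1]
tcp_rot: [-0.0, 0.991, -0.134, -0.0]
contact_force: [-2.2, -0.3, 0.6]
width: 0.008
```

Force goes 4.2 N, 3.5 N, 0.6 N at 48, 50 and 52 mm, so the travel from first touch (~52) to the stop (~46) is the full 6 mm. Retreat and do a final check.

Request:
move_arm(
  steps=[
    [[0,0,-0.1],[0,0,0],1],
    [[0,0,-0.25],[0,0,0],1],
    [[0,0,-0.4],[0,0,0],1],
    [[0,0.15,-0.5],[0,0,0],1],
    [[0,0.3,-0.6],[0,0,0],1],
  ],
)

```text
time_s: 21.0
tool_pos: [434.7, -8.7, 203.2]
tcp_rot: [-0.0, 0.991, -0.133, 0.0]
contact_force: [0.7, -0.4, 0.7]
width: 0.003
```

Request:
move_arm(
  steps=[
    [[0,0.18,0],[0,0,0],1],
    [[0,0.36,0],[0,0,0],1],
    [[0,0.4,0],[0,0,0],1],
    [[0,0.4,0],[0,0,0],1],
    [[0,0.4,0],[0,0,0],1],
  ],
)

```text
time_s: 21.5
tool_pos: [408.5, -104.1, 203.1]
tcp_rot: [-0.001, 0.991, -0.133, 0.0]
contact_force: [-0.2, 0.7, 0.5]
width: 0.005
```

```bash
python3 - <<'E'
from h import *
s=status.read_state();print(s['tool_pos'],s['contact_force'])
im=read_camera('scene');t=read_camera('top')
cv2.imwrite('pics/f.png',np.hstack([cv2.resize(im[165:240,300:420,::-1],(400,250),interpolation=2),cv2.resize(t[160:265,215:345,::-1],(400,323),interpolation=2)[:250]]))
E
```

```text
[ 408.54137162 -104.12762722  203.07643177] [-0.19226068  0.70482855  0.49191792]
```

View pics/f.png

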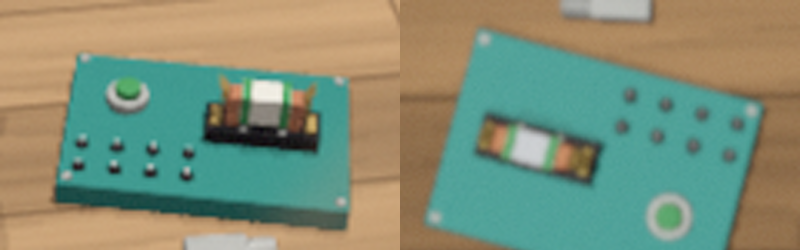

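The final picture shows the fuse level and square between both clips, the button sprung back up, and nothing touched by the arm.

```bash
python3 -c "
from plant import workorder; print(workorder.close_job())"
```

```text
the job is handed in; nothing more can be done
None
```

The good fuse is in the holder and released. I then pressed the green start button all the way down and handed the job in at about 22 s of the 72 s allowed.

**Fuse:** The push was about 11 N as the chamfers wedged the clips out. It went slightly negative as the clips snapped over, then met a rigid stop. At the stop the reading was 13 N (about 16 N net of the fuse's weight), below the 32 N crack limit. The last pictures show the fuse level and square, with both clips over its ends.

**Button:** It bottomed out about 6 mm below first touch, with about 4–5 N of spring force. It sprang back up after I lifted off. While it was held at its stop the push reached 38 N, close to the 40 N limit.

**What did not go as planned or is unconfirmed:**
- On the first grasp I lifted before the fingers had closed. The fuse had not moved, and the second grasp held.
- One reading of 13 N (about 16 N net) came roughly 5 mm above home, higher than the 3 to 5 N expected there.
- The button met the fingertips about 4 mm higher than its stated height, so measured heights near the box are slightly off. I worked from forces there instead.
- I could not see the red fuse-present pin under the fuse. That it is fully home rests on the snap, the rigid stop and the pictures.

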